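# Pack the card boxes into the cartons that fit them

## Task

Pack the four white card boxes for shipping: stand each one upright in the open brown carton cut to its size (thin box in the narrowest carton, middle box in the middle one, thick box in the nearly square one, long low box in the long one), one box to a carton and resting flat on the carton's floor. Set each box down gently, do not drop it, and leave the bottle and the tape roll where they are.

Things in the scene. Friction and masses are not known exactly. Their poses are not given: they have to be found in the camera images.
- box_slim: Closed white card box with a grey lid seam, the thinnest of the four: 24 mm (its x) by 70 mm (its y) by 95 mm high (its z, up). Loose, rigid, solid sides, 0.08 to 0.5 kg, stands upright on the desk. Origin: centre of its underside. Easily gripped from above across its 24 mm.
- box_standard: Closed white card box with a grey lid seam, the middle one of the three tall boxes: 42 mm (its x) by 70 mm (its y) by 95 mm high (its z, up). Loose, rigid, solid sides, 0.08 to 0.5 kg, stands upright on the desk. Origin: centre of its underside. Easily gripped from above across its 42 mm.
- box_double: Closed white card box with a grey lid seam, the thickest of the three tall boxes, nearly square from above: 62 mm (its x) by 70 mm (its y) by 95 mm high (its z, up). Loose, rigid, solid sides, 0.08 to 0.5 kg, stands upright on the desk. Origin: centre of its underside. Easily gripped from above across its 62 mm.
- box_long: Closed white card box with a grey lid seam, the long low one: 50 mm (its x) by 130 mm (its y) by 70 mm high (its z, up). Loose, rigid, solid sides, 0.08 to 0.5 kg, stands upright on the desk. Origin: centre of its underside. Easily gripped from above across its 50 mm.
- carton_slim: Open brown shipping carton, fixed to the desk, inside 40 mm (its x) by 90 mm (its y), outside 48 by 98 mm; walls 4 mm thick, rim 35 mm above the desk, inner floor 4 mm above the desk. Origin: centre of its underside, on the desk; z up. The slim box (24 by 70 mm) fits it with 8 to 10 mm to spare on each side, its long side along the carton's long side.
- carton_standard: Open brown shipping carton, fixed to the desk, inside 58 mm (its x) by 90 mm (its y), outside 66 by 98 mm; walls 4 mm thick, rim 35 mm above the desk, inner floor 4 mm above the desk. Origin: centre of its underside, on the desk; z up. The standard box (42 by 70 mm) fits it with 8 to 10 mm to spare on each side, its long side along the carton's long side.
- carton_double: Open brown shipping carton, fixed to the desk, inside 78 mm (its x) by 90 mm (its y), outside 86 by 98 mm; walls 4 mm thick, rim 35 mm above the desk, inner floor 4 mm above the desk. Origin: centre of its underside, on the desk; z up. The double box (62 by 70 mm) fits it with 8 to 10 mm to spare on each side, its long side along the carton's long side.
- carton_long: Open brown shipping carton, fixed to the desk, inside 66 mm (its x) by 150 mm (its y), outside 74 by 158 mm; walls 4 mm thick, rim 35 mm above the desk, inner floor 4 mm above the desk. Origin: centre of its underside, on the desk; z up. The long box (50 by 130 mm) fits it with 8 to 10 mm to spare on each side, its long side along the carton's long side.
- bottle: Bystander: closed round blue bottle, 64 mm across, 170 mm tall, loose, upright. Origin: centre of its underside.
- tape: Bystander: roll of amber packing tape lying flat, 96 mm across outside, 76 mm hole, 48 mm high, loose. Origin: centre of its underside.
There are look-alikes about, which are no part of the job. Leave any purple look-alike of the box_standard alone.

How it is judged:
By the outcome, as a careful person would: the job done as asked, in the order asked, and still so for the second after the job is handed in, with the robot touching nothing.
It also fails if it takes over 120 s, if anything falls off the work surface, if the arm or the gripper's body presses on something with over 40 N, if the wrist force passes 120 N, or if a joint passes its speed limit or range.

## Robot

A 6-joint arm with a two-finger parallel gripper is mounted at the origin on the work surface. World frame = base frame: x ahead of the robot, y to its left, z up, the work surface at z = 0. Lengths are in m, angles in rad, forces in N, time in s.
With the tool pointing down it reaches from about 0.325 to 0.775 m from the base axis. Payload 5.5 kg.
Tool frame: the origin (TCP) lies at the very end of the fingers, on their centre line; the grasp point (between the pads) lies env.tcp_to_grasp behind it (env.tcp_to_grasp is the distance from the TCP to the grasp point, in m); z points along the fingers, y is the line along which they close (so a half turn about z gives the same grasp; the last joint's range is limited). The gripper opens to 88 mm and grips with 3 to 60 N. Pads are 20 mm wide; open, the fingers measure 115 mm over their backs; the gripper's body (75 mm by 178 mm) begins 61 mm behind the grasp point.
Start: joints at [-1.222, 0.091, 1.231, -0, 1.82, -0.057], TCP at [0.237, -0.551, 0.223] pointing down, gripper open.
Joint ranges: [-2.87, 2.87], [-0.86, 2.18], [0.17, 2.46], [-1.51, 4.65], [0.06, 2.69], [-2.65, 2.65]. Speed limits (rad/s): [2.57, 2.57, 3.01, 3.14, 3.14, 3.14].

## Interface

Orientations are given as [roll, pitch, yaw] about the fixed x, y, z axes, in that order (R = Rz(yaw) Ry(pitch) Rx(roll)).
In Python, from cell import env gives the robot as it stands.
- The arm moves only by the tool arm_command, never from a script. Its argument "motion" is a list of rows, each a list of 5 numbers: the shift along the world's x, y, z each as a share of 0.8 m, from -1 to 1, then the turn about the world's z as a share of pi rad, from -1 to 1, then the closure, from -1 (fully open) to 1 (shut). A call has 1 to 8 rows; each row is the pose to reach, as a shift and turn from the pose commanded when the call began, turning the shorter way round; what a row does not reach only later rows make up. A row lasts 1/10 s, in which the tool goes at most 50 mm and 8.59 degrees, less where a joint would pass 70% of its speed; a pose out of reach is approached as far as the arm can. A call with a number of a shift or a turn outside -1 to 1 is refused whole. A call with a gripper value outside its range is refused whole. The fingers move at their own pace and stop on an object; "force" is the grip in N (left out, the last holds). Time passes only in rows, so rows that repeat a pose let the fingers close. It gives the time, the measured TCP pose, the force, the opening and the grip force at its end, in the units of the state.
- env.observe(): the state, without advancing time (a new reading comes with each control period).
- env.capture(name): name is "side" or "top"; returns (picture, depth): 420x560x3 uint8, blue, green, red; 420x560 float32, m along the optical axis (not along the pixel's ray), 0 where there is no reading.
- env.calibration(name): a dict with "fx", "fy", "cx", "cy" (pixels), "R" (3x3) and "t" (3): a world point X has camera coordinates R X + t. Camera axes: x right, y down, z forward; pixel columns grow to the right and rows downward; lengths in m; the calibration is good to about 2 mm. A picture is of the moment at which its call begins. calibration takes no time and is no camera call.
- env.close_job(): hands the job in; it is judged then, once.
The state is a dict: "t": time; "joint_pos": joint angles; "dq": joint speeds; "tau": joint torques, N m; "tool_pos": TCP position; "ee_rot": TCP orientation; "force": force on the tool from outside, world axes, zero at the start; "wrist_torque": the same for the moment, N m; "grip_width": finger opening in m; "gripper_force": force on a finger pad.
Only numpy, scipy, OpenCV 4.12 (cv2) and the standard library are available. Lean on these libraries where they do the work, as an engineer would, in place of code of your own. Each camera call takes 0.05 s, during which the arm holds its last target. There are 200 camera calls.

## Working session

There is one attempt and no reset: what is moved stays moved. The work goes in short steps, Python scripts to look and compute and a tool call to move; the robot and the scene stay as the last step left them, time stands still between calls to the robot, and variables do not carry over. Pictures are saved under pics/ and viewed, at most 14 in all, crops included, and the job is handed in when it is done.

Besides the shell and the picture viewer there is one more tool, called after "Emit:" in YAML: its name, and indented under it one key for each argument. arm_command: Moves the arm, as the interface text tells. Shift numbers are shares of 0.8 m and turn numbers shares of pi rad, none past 1 either way. Its arguments: {"type":"object","properties":{"motion":{"type":"array","items":{"type":"array","items":{"type":"number"}}},"force":{"type":"number"}},"required":["motion"]}

```bash
ls; mkdir -p pics
python3 - <<'E'
from cell import env
import cv2,numpy as np
for n in("top","side"):
    p,d=env.capture(n); cv2.imwrite(f"pics/{n}0.png",p); np.save(f"pics/{n}0.npy",d)
    print(n,env.calibration(n), (d==0).mean())
print(env.observe(),env.tcp_to_grasp)
E
```

```text
pics
top {'fx': 446.9163880883405, 'fy': 446.9163880883405, 'cx': 284.3433343872213, 'cy': 214.7156471350742, 'R': array([[ 0.01892845, -0.99981744, -0.00260841],
       [-0.9922493 , -0.01846458, -0.12288363],
       [ 0.12281303,  0.00491419, -0.99241766]]), 't': array([-0.00343498,  0.53574933,  1.39574916])} 0.004187925170068027
side {'fx': 473.48467401098594, 'fy': 473.48467401098594, 'cx': 283.42809352291437, 'cy': 207.90277496675682, 'R': array([[-0.7955209 , -0.60591513,  0.00365294],
       [-0.42841019,  0.55818649, -0.71055791],
       [ 0.42849877, -0.56682863, -0.70362924]]), 't': array([0.43680003, 0.26851046, 1.29614768])} 0.0040178571428571425
{'t': 0.1, 'joint_pos': array([-1.22171160e+00,  9.18355989e-02,  1.23176091e+00, -2.42827924e-05,
        1.81979595e+00, -5.66949460e-02]), 'dq': array([ 6.30440311e-05, -4.84921953e-04, -2.71305962e-03,  3.12522360e-05,
        4.50726033e-04, -3.68363489e-03]), 'tau': array([ 3.83213584e-03, -4.47856236e+01, -4.07569706e+01,  7.01922923e-02,
        2.83835776e-02, -1.32717273e-04]), 'tool_pos': array([ 0.23674498, -0.55103311,  0.22159137]), 'ee_rot': array([-3.13979440e+00, -7.84784668e-05,  4.05773641e-01]), 'force': array([-0.66587454,  0.76479071, -0.54661424]), 'wrist_torque': array([-0.01200995,  0.00926442,  0.01175172]), 'gripper_force': 0.0, 'grip_width': 0.08812646595197611} 0.0187
```

View pics/top0.png

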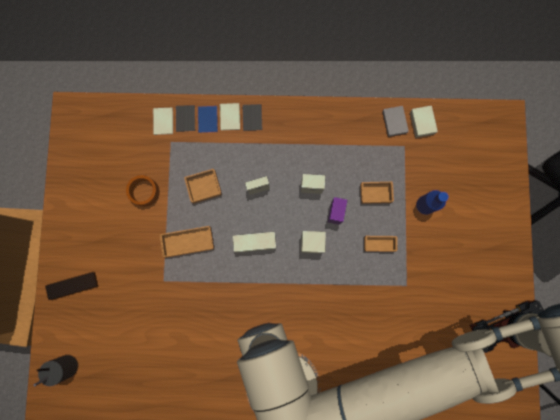

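View pics/side0.png

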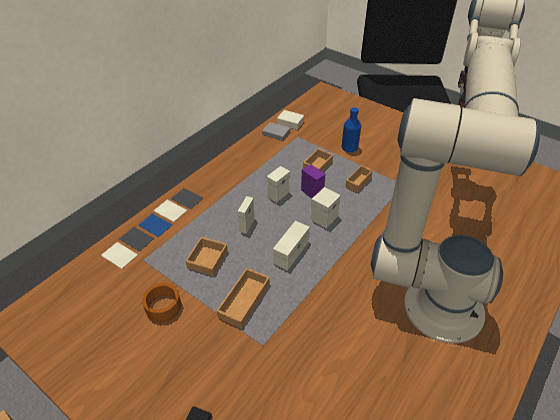

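Candidates in the top view: white boxes are slim (257,185), standard (313,183), double (314,242) and long (254,243). The purple look-alike is at (338,210), and the flat white cards at (163,121), (230,117) and (425,121) are not boxes. Cartons are double (203,187), long (188,242), standard (377,193) and slim (380,244). The bottle is at (433,201) and the tape at (143,191).

```bash
cat > h.py <<'E'
import cv2,numpy as np
from cell import env
def world(n,d):
    c=env.calibration(n); v,u=np.mgrid[:d.shape[0],:d.shape[1]]
    P=np.stack([(u-c['cx'])/c['fx']*d,(v-c['cy'])/c['fy']*d,d],-1)
    return (P-c['t'])@c['R'], c
def cast(n,uv,z):
    c=env.calibration(n); uv=np.asarray(uv,float)
    r=np.c_[(uv[:,0]-c['cx'])/c['fx'],(uv[:,1]-c['cy'])/c['fy'],np.ones(len(uv))]@c['R']
    o=-c['R'].T@c['t']; return (o+r*((z-o[2])/r[:,2])[:,None])[:,:2]
def rect(xy):
    (c,s,a)=cv2.minAreaRect((xy*1000).astype(np.float32)); a=np.radians(a)
    if s[0]>s[1]: s=s[::-1]; a+=np.pi/2     # a = direction of the short side
    a=(a+np.pi/2)%np.pi-np.pi/2
    return np.round(c,1),np.round(s,1),round(float(np.degrees(a)),1)
E
python3 - <<'E'
from h import *
p=cv2.imread("pics/top0.png"); d=np.load("pics/top0.npy")
W,c=world("top",d); hsv=cv2.cvtColor(p,cv2.COLOR_BGR2HSV)
def comp(m,u,v,r=45):
    n,l=cv2.connectedComponents(m.astype(np.uint8),connectivity=8)
    w=np.zeros_like(l);w[v-r:v+r,u-r:u+r]=1
    q=l[v-6:v+7,u-6:u+7] if m[v-6:v+7,u-6:u+7].any() else l[v-20:v+21,u-24:u+25]
    k=np.bincount(q[q>0]).argmax(); return (l==k)&(w>0)
print('cam',-c['R'].T@c['t'],'mat z',np.median(W[205:225,240:290,2]))
for n,u,v,h in [('slim',257,185,.095),('standard',313,183,.095),('double',314,242,.095),('long',254,243,.07),('purple',338,210,.095)]:
    top=comp((abs(W[...,2]-h)<.012),u,v,30)
    vv,uu=np.nonzero(top); xy=cast("top",np.c_[uu,vv],h)
    print(n,len(xy),'z',np.round(np.median(W[top][:,2]),4),'cen',np.round(xy.mean(0)*1000,1),*rect(xy))
for n,u,v in [('double',203,187),('long',188,242),('standard',377,193),('slim',380,244)]:
    m=(W[...,2]>.012)&(W[...,2]<.05); m=comp(m,u,v,34)
    q=W[m]; print('carton',n,m.sum(),'zmax',np.percentile(q[:,2],98).round(4),*rect(q[:,:2]))
for n,u,v in [('bottle',433,201),('tape',143,191)]:
    q=W[v-20:v+20,u-20:u+20].reshape(-1,3); q=q[q[:,2]>.02]; print(n,q[:,:2].min(0).round(3),q[:,:2].max(0).round(3))
cv2.imwrite("pics/crop0.png",cv2.resize(p[155:270,150:420],None,fx=2.9,fy=2.9,interpolation=cv2.INTER_CUBIC))
E
```

```text
cam [ 3.60245722e-01 -4.00941979e-04  1.45099198e+00] mat z 0.0018157349452715605
slim 188 z 0.0951 cen [625.6  93. ] [625.5  93.1] [26.5 69.4] 18.0
standard 320 z 0.0948 cen [634.  -80.5] [634.5 -80.1] [44.  67.9] 0.5
double 481 z 0.0949 cen [449.  -83.2] [449.4 -83.8] [60.9 70. ] 0.8
long 682 z 0.0702 cen [446.8  98.7] [446.8  98.6] [ 50.4 129.8] 6.3
purple 321 z 0.0946 cen [ 548.7 -158.4] [ 549.  -158.5] [42.5 71.1] 79.6
carton double 1 zmax 0.0146 [644.  281.4] [0. 0.] 0.0
carton long 328 zmax 0.0411 [446.2 316.5] [ 74.6 164.4] 10.8
carton standard 253 zmax 0.0398 [ 616.2 -289.3] [ 67.  102.4] 3.2
carton slim 167 zmax 0.0405 [ 451.1 -301.3] [ 45.  103.9] 1.1
bottle [ 0.36  -0.481] [ 0.612 -0.   ]
tape [ 0.36 -0.  ] [0.654 0.515]
```

View pics/crop0.png

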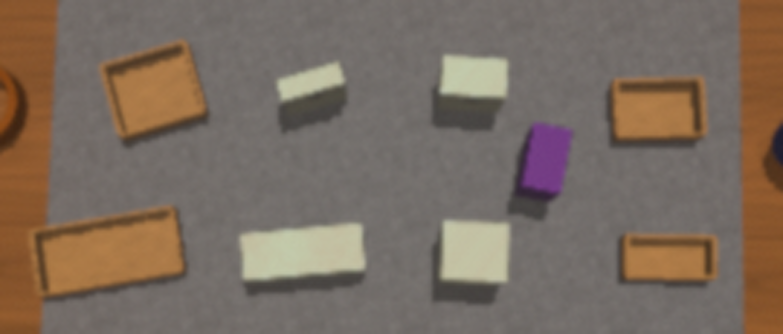

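The crop confirms the four white boxes, the purple decoy at (545,160) and the four cartons. The carton rims need a sharper measurement from the brown mask.

```bash
cat >> h.py <<'E'
def cartons(p):
    hsv=cv2.cvtColor(p,cv2.COLOR_BGR2HSV)
    m=((hsv[...,1]>90)&(hsv[...,0]<25)&(hsv[...,2]>35)).astype(np.uint8)
    out={}
    for n,u,v,s in [('double',203,187,(86,98)),('long',188,242,(74,158)),('standard',377,193,(66,98)),('slim',380,244,(48,98))]:
        w=np.zeros_like(m); w[v-22:v+23,u-(30 if n!='double' else 24):u+30]=1
        k,l=cv2.connectedComponents(m*w); q=l==np.bincount(l[l>0]).argmax()
        vv,uu=np.nonzero(q); uv=np.c_[uu,vv]
        a,b=cast("top",uv,.035),cast("top",uv,.002)
        c,sz,ang=rect(a); t=np.radians(ang)
        X=np.array([np.cos(t),np.sin(t)]);Y=np.array([-X[1],X[0]])
        e=[]
        for ax in (X,Y):
            A,B=np.sort(a@ax),np.sort(b@ax)
            k=max(3,len(A)//100)
            far=1 if ax@(a.mean(0)-[.36,0])>0 else -1
            lo,hi=(B[k],A[-k]) if far>0 else (A[k],B[-k])
            e.append((lo,hi))
        cen=X*np.mean(e[0])+Y*np.mean(e[1])
        out[n]=cen
        print(n,np.round(cen*1000,1),'rim rect',c,sz,ang,'size',np.round([(f[1]-f[0])*1000 for f in e],1),'true',s)
E
python3 -c "
from h import *
cartons(cv2.imread('pics/top0.png'))"
```

```text
double [627.6 274.5] rim rect [624.8 271.8] [ 91.7 102.8] 17.7 size [82.9 97.7] true (86, 98)
long [447.2 323. ] rim rect [445.6 318.5] [140.3 174.2] 3.1 size [129.2 165.5] true (74, 158)
standard [ 616.3 -291.4] rim rect [ 613.6 -288.5] [ 70.4 105.5] 3.1 size [64.3 96.5] true (66, 98)
slim [ 450.1 -301. ] rim rect [ 449.4 -299.3] [ 47.5 104.9] 1.1 size [46.1 96.3] true (48, 98)
```

Run:
```python
from h import *
p=cv2.imread('pics/top0.png'); hsv=cv2.cvtColor(p,cv2.COLOR_BGR2HSV)
m=((hsv[...,1]>90)&(hsv[...,0]<25)&(hsv[...,2]>35))
# per-column top/bottom edges over clean columns, per-row right edge
up=[];lo=[]
for u in range(172,206):
    v=np.nonzero(m[222:264,u])[0]+222; up.append((u,v.min()-.5)); lo.append((u,v.max()+.5))
ri=[]
for v in range(234,248): ri.append((np.nonzero(m[v,190:235])[0].max()+190.5,v))
def line(xy):
    vx,vy,x,y=cv2.fitLine(xy.astype(np.float32)*1000,cv2.DIST_HUBER,0,.01,.01).ravel(); return np.degrees(np.arctan2(vy,vx)),np.array([x,y])
for n,uv,z in (('far',up,.035),('near',lo,.002),('right',ri,.002)): print(n,line(cast('top',uv,z)))
d=np.load('pics/top0.npy'); W,c=world('top',d)
# tape/bottle tops
for n,mm in (('tape',(hsv[...,1]>120)&(W[...,2]>.03)&(W[...,2]<.06)),('bottle',(W[...,2]>.05)&(W[...,2]<.2))):
    k=np.zeros_like(mm); 
    if n=='tape': k[170:212,122:162]=1
    else: k[180:225,412:455]=1
    q=W[mm&k]; print(n,len(q),np.percentile(q,2,axis=0).round(3),np.percentile(q,98,axis=0).round(3))
```

```text
far (np.float32(-79.53042), array([484.6874 , 310.68506], dtype=float32))
near (np.float32(-78.545006), array([407.3765, 314.8018], dtype=float32))
right (np.float32(11.489333), array([451.01935, 238.52652], dtype=float32))
tape 359 [0.561 0.419 0.031] [0.651 0.511 0.054]
bottle 467 [ 0.551 -0.472  0.057] [ 0.607 -0.422  0.172]
```

Measurement check: box tops read 95 and 70 mm, and all sizes match. Carton long comes out at (445,318), angle 11°, width 75 mm. Everything is in reach, so I start with the slim box.

Emit:
arm_command:
  motion:
    - [0.486,0.805,0,0.471,-1]
    - [0.486,0.805,0,0.471,-1]
    - [0.486,0.805,0,0.471,-1]
    - [0.486,0.805,0,0.471,-1]
    - [0.486,0.805,0,0.471,-1]
    - [0.486,0.805,0,0.471,-1]
    - [0.486,0.805,0,0.471,-1]
    - [0.486,0.805,0,0.471,-1]
  force: 25

```text
t: 0.9
tool_pos: [0.4441, -0.2069, 0.2223]
ee_rot: [-3.141, -0.0, 1.612]
force: [0.7, -0.1, 0.6]
grip_width: 0.0879
gripper_force: 0.0
```

Emit:
arm_command:
  motion:
    - [0.227,0.375,0,0.087,-1]
    - [0.227,0.375,0,0.087,-1]
    - [0.227,0.375,0,0.087,-1]
    - [0.227,0.375,0,0.087,-1]
    - [0.227,0.375,0,0.087,-1]
    - [0.227,0.375,0,0.087,-1]
    - [0.227,0.375,0,0.087,-1]
    - [0.227,0.375,0,0.087,-1]

```text
t: 1.7
tool_pos: [0.6262, 0.0964, 0.219]
ee_rot: [-3.138, -0.003, 1.885]
force: [-0.3, -0.2, -0.1]
grip_width: 0.0877
gripper_force: 0.0
```

Run:
```python
from cell import env
o=env.observe(); print(o['tool_pos'],o['ee_rot'],o['dq'].round(3),o['joint_pos'].round(2))
```

```text
[0.62623244 0.09644163 0.21899761] [-3.13765536e+00 -2.73412671e-03  1.88495651e+00] [-0.059 -0.055  0.04  -0.044  0.026 -0.049] [ 0.1   0.19  1.13  0.    1.83 -0.22]
```

Emit:
arm_command:
  motion:
    - [0,0,-0.05,0,-1]
    - [0,0,-0.1,0,-1]
    - [0,0,-0.15,0,-1]
    - [0,0,-0.185,0,-1]
    - [0,0,-0.205,0,-1]
    - [0,0,-0.205,0,-1]
    - [0,0,-0.205,0,-1]

```text
t: 2.4
tool_pos: [0.6257, 0.0909, 0.06]
ee_rot: [3.14, 0.0, 1.879]
force: [-0.2, 0.0, -0.1]
grip_width: 0.0876
gripper_force: 0.0
```

Emit:
arm_command:
  motion:
    - [0,0,0,0,1]
    - [0,0,0,0,1]
    - [0,0,0,0,1]
    - [0,0,0,0,1]
    - [0,0,0,0,1]
    - [0,0,0,0,1]
    - [0,0,0,0,1]
    - [0,0,0,0,1]
  force: 25

```text
t: 3.2
tool_pos: [0.6251, 0.0912, 0.0585]
ee_rot: [-3.141, -0.0, 1.879]
force: [0.1, 0.1, 0.2]
grip_width: 0.0273
gripper_force: 0.1
```

Emit:
arm_command:
  motion:
    - [0,0,0,0,1]
    - [0,0,0,0,1]
    - [0,0,0,0,1]
    - [0,0,0.02,0,1]
    - [0,0,0.06,0,1]
    - [0,0,0.11,0,1]
    - [0,0,0.16,0,1]
    - [0,0,0.16,0,1]

```text
t: 4.0
tool_pos: [0.6275, 0.0914, 0.1962]
ee_rot: [3.129, 0.003, 1.879]
force: [0.9, -0.4, 0.7]
grip_width: 0.024
gripper_force: 25.0
```

Emit:
arm_command:
  motion:
    - [-0.01,-0.022,0,-0.01,1]
    - [-0.03,-0.067,0,-0.02,1]
    - [-0.05,-0.112,0,-0.035,1]
    - [-0.07,-0.157,0,-0.05,1]
    - [-0.09,-0.202,0,-0.065,1]
    - [-0.11,-0.247,0,-0.08,1]
    - [-0.13,-0.292,0,-0.093,1]
    - [-0.15,-0.337,0,-0.093,1]

```text
t: 4.8
tool_pos: [0.5041, -0.1797, 0.1868]
ee_rot: [3.142, 0.0, 1.586]
force: [0.5, -0.5, -1.6]
grip_width: 0.0239
gripper_force: 25.0
```

Emit:
arm_command:
  motion:
    - [-0.02,-0.045,0,0,1]
    - [-0.04,-0.09,0,0,1]
    - [-0.06,-0.135,0,0,1]
    - [-0.069,-0.154,0,0,1]
    - [-0.069,-0.154,0,0,1]
    - [-0.069,-0.154,0,0,1]

```text
t: 5.4
tool_pos: [0.4499, -0.3014, 0.1866]
ee_rot: [3.142, -0.001, 1.586]
force: [0.9, 0.6, -1.6]
grip_width: 0.0239
gripper_force: 25.0
```

Run:
```python
from h import *
o=env.observe(); print(o['tool_pos'],o['ee_rot'],o['dq'].round(3),o['grip_width'],o['gripper_force'])
p,d=env.capture("side"); cv2.imwrite("pics/s1.png",p)
p,d=env.capture("top"); cv2.imwrite("pics/t1.png",p)
```

```text
[ 0.4499101  -0.3014212   0.18663005] [ 3.14157962e+00 -7.16102728e-04  1.58620093e+00] [ 0.026 -0.003  0.     0.002 -0.002  0.001] 0.023902848767969206 24.998533129692078
```

View pics/s1.png

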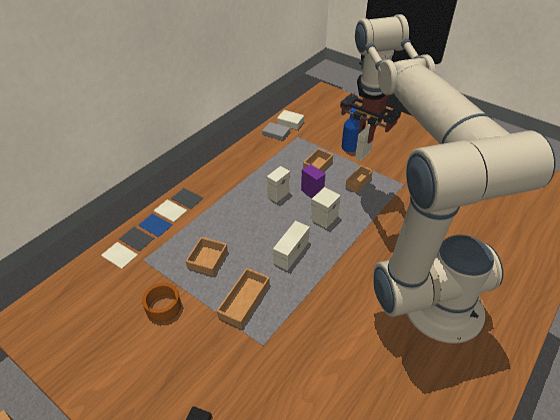

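The slim box at (365,140) hangs above its carton at (360,180). Lowering.

Emit:
arm_command:
  motion:
    - [0,0,-0.03,0,1]
    - [0,0,-0.07,0,1]
    - [0,0,-0.1,0,1]
    - [0,0,-0.12,0,1]
    - [0,0,-0.133,0,1]
    - [0,0,-0.142,0,1]
    - [0,0,-0.147,0,1]
    - [0,0,-0.147,0,1]

```text
t: 6.3
tool_pos: [0.4502, -0.3017, 0.0693]
ee_rot: [3.141, 0.0, 1.587]
force: [-1.1, 0.5, -0.9]
grip_width: 0.0239
gripper_force: 25.0
```

Emit:
arm_command:
  motion:
    - [0,0,-0.002,0,1]
    - [0,0,-0.004,0,1]
    - [0,0,-0.006,0,1]
    - [0,0,-0.007,0,1]
    - [0,0,-0.007,0,1]

```text
t: 6.8
tool_pos: [0.4499, -0.3016, 0.0633]
ee_rot: [-3.141, -0.0, 1.587]
force: [-0.4, -0.7, -0.5]
grip_width: 0.0239
gripper_force: 25.0
```

Emit:
arm_command:
  motion:
    - [0,0,-0.001,0,1]
    - [0,0,-0.002,0,1]
    - [0,0,-0.002,0,1]

```text
t: 7.1
tool_pos: [0.4502, -0.3018, 0.0626]
ee_rot: [3.141, 0.001, 1.587]
force: [-0.8, 0.4, 2.5]
grip_width: 0.0236
gripper_force: 25.0
```

Contact (+2.5 N). Release and lift.

Emit:
arm_command:
  motion:
    - [0,0,0,0,0.1]
    - [0,0,0,0,-0.2]
    - [0,0,0,0,-0.6]
    - [0,0,0,0,-1]
    - [0,0,0,0,-1]
    - [0,0,0,0,-1]
    - [0,0,0.02,0,-1]
    - [0,0,0.06,0,-1]

```text
t: 7.9
tool_pos: [0.4487, -0.3007, 0.1083]
ee_rot: [-3.137, -0.003, 1.587]
force: [0.5, -1.0, -0.9]
grip_width: 0.0847
gripper_force: 0.0
```

Emit:
arm_command:
  motion:
    - [0,0,0.05,0,-1]
    - [0.03,0.036,0.1,0,-1]
    - [0.07,0.084,0.1,-0.002,-1]
    - [0.11,0.132,0.1,-0.002,-1]
    - [0.15,0.18,0.1,-0.002,-1]
    - [0.19,0.228,0.1,-0.002,-1]
    - [0.23,0.276,0.1,-0.002,-1]
    - [0.23,0.276,0.1,-0.002,-1]

```text
t: 8.7
tool_pos: [0.6362, -0.0758, 0.1898]
ee_rot: [3.141, -0.002, 1.587]
force: [-0.8, 0.5, -0.2]
grip_width: 0.0882
gripper_force: 0.0
```

Emit:
arm_command:
  motion:
    - [0,0,0,0,-1]
    - [0,0,0,0,-1]

```text
t: 8.9
tool_pos: [0.6336, -0.0817, 0.1907]
ee_rot: [3.141, 0.001, 1.58]
force: [-0.4, 0.4, 0.5]
grip_width: 0.088
gripper_force: 0.0
```

Run:
```python
from h import *
o=env.observe(); print(o['tool_pos'],o['ee_rot'],o['dq'].round(3))
p,d=env.capture("side"); q,_=env.capture("top")
cv2.imwrite("pics/c2.png",np.hstack([cv2.resize(x,None,fx=3.6,fy=3.6,interpolation=cv2.INTER_CUBIC) for x in (p[145:255,255:365],p[145:255,310:420])]))
cv2.imwrite("pics/t2.png",q)
```

```text
[ 0.63364051 -0.0817466   0.19069129] [3.14108348e+00 6.75809219e-04 1.58005229e+00] [-0.019 -0.014  0.011  0.002 -0.001  0.001]
```

View pics/c2.png

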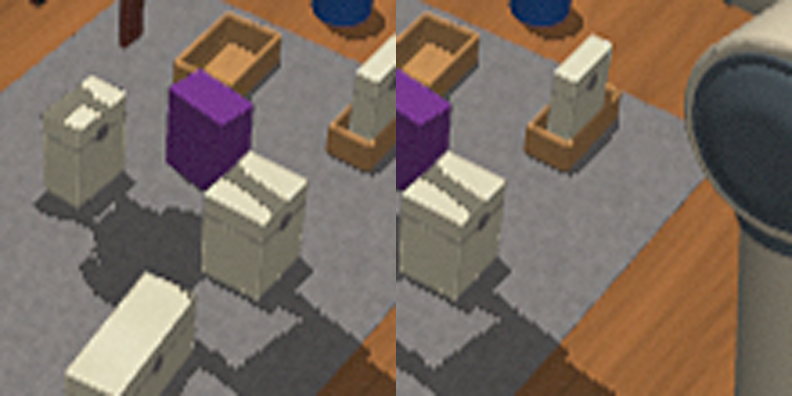

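The slim box stands in its carton (right crop, 575,90). Next is the standard box.

Emit:
arm_command:
  motion:
    - [0,0,-0.04,0,-1]
    - [0,0,-0.09,0,-1]
    - [0,0,-0.13,0,-1]
    - [0,0,-0.155,0,-1]
    - [0,0,-0.166,0,-1]
    - [0,0,-0.166,0,-1]
    - [0,0,-0.166,0,1]
    - [0,0,-0.166,0,1]

```text
t: 9.8
tool_pos: [0.635, -0.0813, 0.0594]
ee_rot: [3.138, 0.001, 1.58]
force: [0.5, 0.2, 0.4]
grip_width: 0.0752
gripper_force: 0.0
```

Emit:
arm_command:
  motion:
    - [0,0,0,0,1]
    - [0,0,0,0,1]
    - [0,0,0,0,1]
    - [0,0,0,0,1]
    - [0,0,0,0,1]
    - [0,0,0,0,1]

```text
t: 10.4
tool_pos: [0.6342, -0.0808, 0.0572]
ee_rot: [3.141, 0.0, 1.581]
force: [0.8, 0.8, 1.1]
grip_width: 0.0421
gripper_force: 24.7
```

Emit:
arm_command:
  motion:
    - [0,0,0.02,0,1]
    - [0,0,0.06,0,1]
    - [0,0,0.11,0,1]
    - [0,0,0.15,0,1]
    - [0,-0.03,0.16,0,1]
    - [-0.005,-0.075,0.16,0.005,1]
    - [-0.01,-0.12,0.16,0.014,1]
    - [-0.015,-0.165,0.16,0.014,1]

```text
t: 11.2
tool_pos: [0.6217, -0.2139, 0.1861]
ee_rot: [3.141, 0.0, 1.626]
force: [1.1, 0.8, -1.6]
grip_width: 0.0421
gripper_force: 24.7
```

Emit:
arm_command:
  motion:
    - [-0.004,-0.045,0,0,1]
    - [-0.007,-0.08,0,0,1]
    - [-0.007,-0.097,0,0,1]
    - [-0.007,-0.097,0,0,1]
    - [-0.007,-0.097,0,0,1]

```text
t: 11.7
tool_pos: [0.6166, -0.2895, 0.1852]
ee_rot: [3.142, -0.001, 1.625]
force: [0.0, 0.7, -2.5]
grip_width: 0.0418
gripper_force: 24.7
```

Emit:
arm_command:
  motion:
    - [0,-0.001,-0.03,0,1]
    - [0,-0.001,-0.07,0,1]
    - [0,-0.001,-0.1,0,1]
    - [0,-0.001,-0.12,0,1]
    - [0,-0.001,-0.135,0,1]
    - [0,-0.001,-0.145,0,1]
    - [0,-0.001,-0.148,0,1]
    - [0,-0.001,-0.148,0,1]

```text
t: 12.5
tool_pos: [0.6167, -0.2913, 0.0673]
ee_rot: [3.141, 0.0, 1.625]
force: [0.3, -0.5, -1.3]
grip_width: 0.0425
gripper_force: 24.7
```

Emit:
arm_command:
  motion:
    - [0,0,-0.002,0,1]
    - [0,0,-0.003,0,1]
    - [0,0,-0.004,0,1]
    - [0,0,-0.004,0,1]

```text
t: 12.9
tool_pos: [0.6164, -0.2913, 0.0635]
ee_rot: [3.141, 0.0, 1.625]
force: [-0.0, -0.3, -1.4]
grip_width: 0.0421
gripper_force: 24.7
```

Emit:
arm_command:
  motion:
    - [0,0,-0.001,0,1]
    - [0,0,-0.002,0,1]
    - [0,0,-0.002,0,1]
    - [0,0,-0.002,0,1]

```text
t: 13.3
tool_pos: [0.6163, -0.2912, 0.0617]
ee_rot: [-3.141, -0.0, 1.625]
force: [0.4, -0.1, -1.0]
grip_width: 0.042
gripper_force: 24.7
```

Emit:
arm_command:
  motion:
    - [0,0,-0.001,0,1]
    - [0,0,-0.001,0,1]
    - [0,0,-0.001,0,1]

```text
t: 13.6
tool_pos: [0.6165, -0.2913, 0.0613]
ee_rot: [3.141, 0.0, 1.625]
force: [-0.5, -0.4, -0.1]
grip_width: 0.0425
gripper_force: 24.7
```

Emit:
arm_command:
  motion:
    - [0,0,-0.001,0,1]
    - [0,0,-0.001,0,1]
    - [0,0,-0.001,0,1]

```text
t: 13.9
tool_pos: [0.6166, -0.2913, 0.0612]
ee_rot: [3.141, 0.001, 1.625]
force: [-1.5, 1.4, 5.2]
grip_width: 0.0424
gripper_force: 24.7
```

Emit:
arm_command:
  motion:
    - [0,0,0,0,0]
    - [0,0,0,0,-0.4]
    - [0,0,0,0,-1]
    - [0,0,0,0,-1]
    - [0,0,0,0,-1]
    - [0,0,0.03,0,-1]
    - [0,0,0.09,0,-1]
    - [0,0,0.16,0,-1]

```text
t: 14.7
tool_pos: [0.6156, -0.2908, 0.1817]
ee_rot: [-3.138, -0.002, 1.625]
force: [1.0, -1.3, 0.0]
grip_width: 0.0879
gripper_force: 0.0
```

Emit:
arm_command:
  motion:
    - [-0.03,0.036,0,-0.013,-1]
    - [-0.07,0.087,0,-0.013,-1]
    - [-0.11,0.136,0,-0.013,-1]
    - [-0.15,0.186,0,-0.013,-1]
    - [-0.19,0.236,0,-0.013,-1]
    - [-0.209,0.26,0,-0.013,-1]
    - [-0.209,0.26,0,-0.013,-1]
    - [-0.209,0.26,0,-0.013,-1]

```text
t: 15.5
tool_pos: [0.4494, -0.0832, 0.1827]
ee_rot: [3.14, 0.001, 1.585]
force: [0.2, -0.4, 0.3]
grip_width: 0.0882
gripper_force: 0.0
```

Run:
```python
from h import *
o=env.observe(); print(o['tool_pos'],o['ee_rot'],o['dq'].round(3),o['grip_width'])
p,d=env.capture("side"); q,_=env.capture("top")
cv2.imwrite("pics/c3.png",np.hstack([cv2.resize(x,None,fx=3.6,fy=3.6,interpolation=cv2.INTER_CUBIC) for x in (p[125:235,280:390],q[160:270,300:410])]))
```

```text
[ 0.44943251 -0.08323563  0.18274852] [3.13993664e+00 8.22690552e-04 1.58475362e+00] [-0.021  0.039 -0.021 -0.002 -0.004 -0.001] 0.08817412315881083
```

View pics/c3.png

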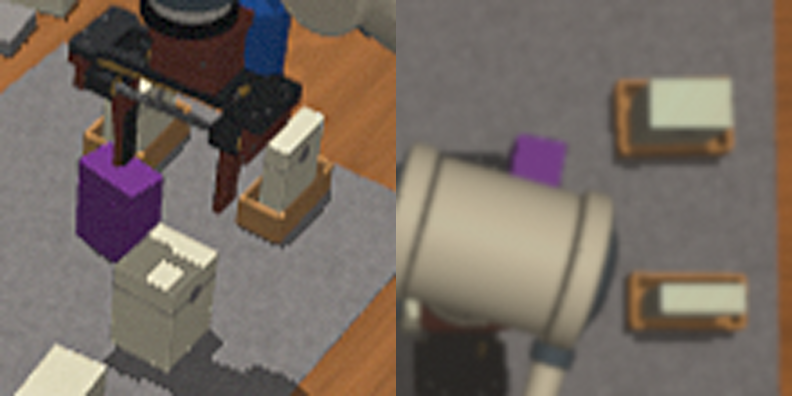

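Slim and standard boxes stand in their cartons (top crop 690,105 and 700,297). Double box next.

Emit:
arm_command:
  motion:
    - [0,0,-0.04,0,-1]
    - [0,0,-0.085,0,-1]
    - [0,0,-0.125,0,-1]
    - [0,0,-0.148,0,-1]
    - [0,0,-0.156,0,-1]
    - [0,0,-0.156,0,-1]
    - [0,0,-0.156,0,1]
    - [0,0,-0.156,0,1]

```text
t: 16.4
tool_pos: [0.4502, -0.0837, 0.059]
ee_rot: [3.139, 0.001, 1.584]
force: [0.7, 0.5, 0.4]
grip_width: 0.0755
gripper_force: 0.0
```

Emit:
arm_command:
  motion:
    - [0,0,0,0,1]
    - [0,0,0,0,1]
    - [0,0,0,0,1]
    - [0,0,0,0,1]
    - [0,0,0,0,1]

```text
t: 16.9
tool_pos: [0.4498, -0.0834, 0.0584]
ee_rot: [3.14, 0.001, 1.584]
force: [0.8, 0.1, 6.3]
grip_width: 0.0622
gripper_force: 24.8
```

Emit:
arm_command:
  motion:
    - [0,0,0.02,0,1]
    - [0,0,0.06,0,1]
    - [0,0,0.11,0,1]
    - [0,0,0.15,0,1]
    - [0.01,0.02,0.16,0.01,1]
    - [0.032,0.064,0.16,0.03,1]
    - [0.054,0.109,0.16,0.05,1]
    - [0.076,0.154,0.16,0.07,1]

```text
t: 17.7
tool_pos: [0.51, 0.0412, 0.1844]
ee_rot: [-3.14, -0.0, 1.806]
force: [0.2, -0.2, -1.9]
grip_width: 0.0621
gripper_force: 24.9
```

Emit:
arm_command:
  motion:
    - [0.022,0.045,0,0.01,1]
    - [0.044,0.09,0,0.024,1]
    - [0.066,0.135,0,0.024,1]
    - [0.088,0.18,0,0.024,1]
    - [0.11,0.225,0,0.024,1]
    - [0.132,0.27,0,0.024,1]
    - [0.146,0.293,0,0.024,1]
    - [0.146,0.293,0,0.024,1]

```text
t: 18.5
tool_pos: [0.6265, 0.2769, 0.1821]
ee_rot: [-3.137, -0.0, 1.882]
force: [-1.0, -0.5, -2.2]
grip_width: 0.062
gripper_force: 24.9
```

Emit:
arm_command:
  motion:
    - [0,0,0,0,1]
    - [0,0,0,0,1]

```text
t: 18.7
tool_pos: [0.6264, 0.2734, 0.1849]
ee_rot: [-3.14, 0.0, 1.878]
force: [0.1, 0.2, -2.5]
grip_width: 0.0625
gripper_force: 24.9
```

Run:
```python
from h import *
p,d=env.capture("side"); cv2.imwrite("pics/c4.png",np.vstack([cv2.resize(p[150:350,130:350],None,fx=2.9,fy=2.9,interpolation=cv2.INTER_CUBIC)]))
```

```text
(no output)
```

View pics/c4.png

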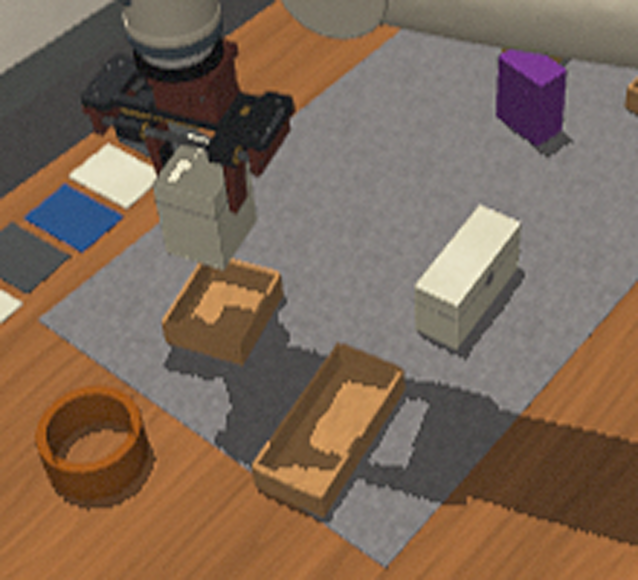

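The double box at (205,200) is held square above its carton at (222,310). Lowering.

Emit:
arm_command:
  motion:
    - [0.001,0.001,-0.03,0,1]
    - [0.001,0.001,-0.07,0,1]
    - [0.001,0.001,-0.1,0,1]
    - [0.001,0.001,-0.12,0,1]
    - [0.001,0.001,-0.135,0,1]
    - [0.001,0.001,-0.144,0,1]
    - [0.001,0.001,-0.147,0,1]
    - [0.001,0.001,-0.147,0,1]

```text
t: 19.55
tool_pos: [0.6279, 0.2752, 0.0686]
ee_rot: [3.14, -0.0, 1.879]
force: [0.7, 0.6, -2.6]
grip_width: 0.062
gripper_force: 24.9
```

Emit:
arm_command:
  motion:
    - [0,0,-0.001,0,1]
    - [0,0,-0.002,0,1]
    - [0,0,-0.003,0,1]
    - [0,0,-0.003,0,1]

```text
t: 19.95
tool_pos: [0.6276, 0.2752, 0.0656]
ee_rot: [3.141, -0.0, 1.879]
force: [0.6, 0.0, -2.3]
grip_width: 0.0625
gripper_force: 24.9
```

Emit:
arm_command:
  motion:
    - [0,0,-0.001,0,1]
    - [0,0,-0.002,0,1]
    - [0,0,-0.002,0,1]

```text
t: 20.25
tool_pos: [0.6275, 0.2751, 0.0636]
ee_rot: [-3.141, 0.0, 1.879]
force: [0.5, 0.2, -2.0]
grip_width: 0.0623
gripper_force: 24.9
```

Emit:
arm_command:
  motion:
    - [0,0,-0.001,0,1]
    - [0,0,-0.001,0,1]
    - [0,0,-0.001,0,1]

```text
t: 20.55
tool_pos: [0.6276, 0.2751, 0.063]
ee_rot: [-3.141, -0.0, 1.879]
force: [1.0, 0.6, -2.1]
grip_width: 0.0623
gripper_force: 24.9
```

Emit:
arm_command:
  motion:
    - [0,0,-0.001,0,1]
    - [0,0,-0.001,0,1]
    - [0,0,-0.001,0,1]

```text
t: 20.85
tool_pos: [0.6277, 0.2752, 0.0625]
ee_rot: [3.141, -0.0, 1.879]
force: [0.7, 0.5, -0.0]
grip_width: 0.0618
gripper_force: 24.9
```

Emit:
arm_command:
  motion:
    - [0,0,-0.001,0,1]
    - [0,0,-0.001,0,1]
    - [0,0,-0.001,0,1]

```text
t: 21.15
tool_pos: [0.6277, 0.2752, 0.0625]
ee_rot: [3.141, -0.0, 1.879]
force: [-1.4, 0.6, 5.3]
grip_width: 0.0621
gripper_force: 24.9
```

Emit:
arm_command:
  motion:
    - [0,0,0,0,-0.3]
    - [0,0,0,0,-0.6]
    - [0,0,0,0,-1]
    - [0,0,0,0,-1]
    - [0,0,0,0,-1]
    - [0,0,0.03,0,-1]
    - [0,0,0.09,0,-1]
    - [0,0,0.15,0,-1]

```text
t: 21.95
tool_pos: [0.6269, 0.2749, 0.1811]
ee_rot: [-3.138, 0.0, 1.879]
force: [0.2, -0.0, 1.0]
grip_width: 0.0877
gripper_force: 0.0
```

Emit:
arm_command:
  motion:
    - [-0.03,-0.03,0,-0.01,-1]
    - [-0.075,-0.073,0,-0.03,-1]
    - [-0.12,-0.117,0,-0.05,-1]
    - [-0.165,-0.161,0,-0.063,-1]
    - [-0.205,-0.2,0,-0.063,-1]
    - [-0.226,-0.221,0,-0.063,-1]
    - [-0.226,-0.221,0,-0.063,-1]
    - [-0.226,-0.221,0,-0.063,-1]

```text
t: 22.75
tool_pos: [0.4471, 0.0984, 0.1818]
ee_rot: [3.14, -0.0, 1.68]
force: [-0.3, -0.3, 0.7]
grip_width: 0.0879
gripper_force: 0.0
```

Emit:
arm_command:
  motion:
    - [0,0,0,0,-1]
    - [0,0,0,0,-1]

```text
t: 22.95
tool_pos: [0.4473, 0.099, 0.1811]
ee_rot: [-3.141, -0.0, 1.682]
force: [-0.3, 0.2, 0.2]
grip_width: 0.0879
gripper_force: 0.0
```

Run:
```python
from h import *
p,d=env.capture("side"); cv2.imwrite("pics/c5.png",np.vstack([cv2.resize(p[150:350,130:350],None,fx=2.9,fy=2.9,interpolation=cv2.INTER_CUBIC)]))
```

```text
(no output)
```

View pics/c5.png

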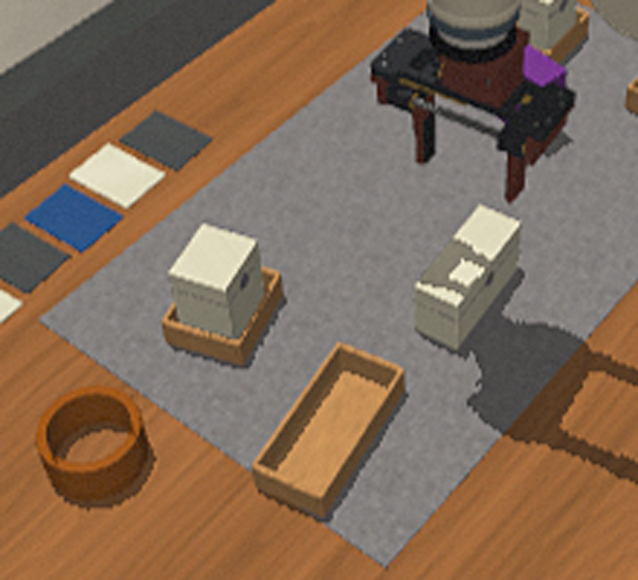

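The double box is seated (215,280). Long box next.

Emit:
arm_command:
  motion:
    - [0,0,-0.04,0,-1]
    - [0,0,-0.09,0,-1]
    - [0,0,-0.135,0,-1]
    - [0,0,-0.163,0,-1]
    - [0,0,-0.173,0,-1]
    - [0,0,-0.173,0,-1]
    - [0,0,-0.173,0,1]
    - [0,0,-0.173,0,1]

```text
t: 23.8
tool_pos: [0.448, 0.0986, 0.0449]
ee_rot: [3.139, -0.0, 1.681]
force: [-0.0, 0.2, 0.2]
grip_width: 0.0754
gripper_force: 0.0
```

Emit:
arm_command:
  motion:
    - [0,0,0,0,1]
    - [0,0,0,0,1]
    - [0,0,0,0,1]
    - [0,0,0,0,1]
    - [0,0,0,0,1]
    - [0,0,0,0,1]

```text
t: 24.4
tool_pos: [0.4472, 0.0984, 0.0435]
ee_rot: [3.141, -0.0, 1.681]
force: [1.5, 0.4, 2.5]
grip_width: 0.05
gripper_force: 25.0
```

Emit:
arm_command:
  motion:
    - [0,0,0.02,0,1]
    - [0,0,0.06,0,1]
    - [0,0,0.11,0,1]
    - [0,0.02,0.14,0,1]
    - [0,0.065,0.14,0.01,1]
    - [0,0.11,0.14,0.02,1]
    - [-0.002,0.155,0.14,0.026,1]
    - [-0.002,0.2,0.14,0.026,1]

```text
t: 25.2
tool_pos: [0.4443, 0.2594, 0.1536]
ee_rot: [-3.139, 0.001, 1.763]
force: [0.4, -0.5, -4.0]
grip_width: 0.0496
gripper_force: 25.0
```

Emit:
arm_command:
  motion:
    - [0,0.045,0,0,1]
    - [0,0.066,0,0,1]
    - [0,0.074,0,0,1]
    - [0,0.074,0,0,1]
    - [0,0.074,0,0,1]

```text
t: 25.7
tool_pos: [0.4453, 0.3164, 0.1547]
ee_rot: [-3.141, 0.001, 1.762]
force: [-0.6, -0.0, -3.7]
grip_width: 0.05
gripper_force: 25.0
```

Run:
```python
from h import *
o=env.observe(); print(o['tool_pos'],o['ee_rot'],o['dq'].round(3))
p,d=env.capture("side"); cv2.imwrite("pics/c6.png",np.vstack([cv2.resize(p[150:350,130:350],None,fx=2.9,fy=2.9,interpolation=cv2.INTER_CUBIC)]))
```

```text
[0.44532385 0.31636531 0.15471816] [-3.14092044e+00  9.57241185e-04  1.76194488e+00] [-0.01  -0.012  0.001  0.002 -0.     0.003]
```

View pics/c6.png

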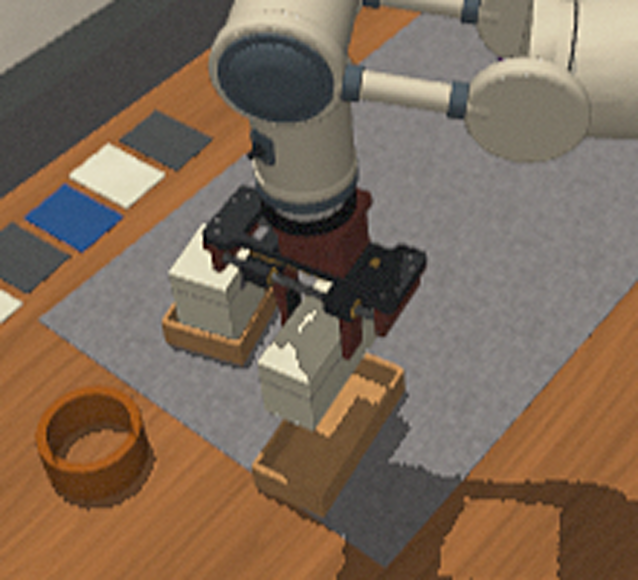

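The long box hangs over its carton and lines up with it (box 320,365; carton 330,440). Lowering.

Emit:
arm_command:
  motion:
    - [0,0.001,-0.03,0,1]
    - [0,0.001,-0.065,0,1]
    - [0,0.001,-0.09,0,1]
    - [0,0.001,-0.11,0,1]
    - [0,0.001,-0.12,0,1]
    - [0,0.001,-0.126,0,1]
    - [0,0.001,-0.128,0,1]
    - [0,0.001,-0.128,0,1]

```text
t: 26.55
tool_pos: [0.4456, 0.3185, 0.0535]
ee_rot: [3.14, -0.0, 1.763]
force: [-0.2, 0.6, -3.9]
grip_width: 0.0496
gripper_force: 25.0
```

Emit:
arm_command:
  motion:
    - [0,0,-0.001,0,1]
    - [0,0,-0.002,0,1]
    - [0,0,-0.003,0,1]
    - [0,0,-0.003,0,1]

```text
t: 26.95
tool_pos: [0.4452, 0.3184, 0.0502]
ee_rot: [3.142, -0.0, 1.763]
force: [0.4, 0.2, -3.4]
grip_width: 0.0499
gripper_force: 25.0
```

Emit:
arm_command:
  motion:
    - [0,0,-0.001,0,1]
    - [0,0,-0.001,0,1]
    - [0,0,-0.001,0,1]

```text
t: 27.25
tool_pos: [0.4452, 0.3183, 0.0494]
ee_rot: [-3.142, 0.0, 1.763]
force: [0.2, -0.3, -2.8]
grip_width: 0.0499
gripper_force: 25.0
```

Emit:
arm_command:
  motion:
    - [0,0,-0.001,0,1]
    - [0,0,-0.002,0,1]
    - [0,0,-0.002,0,1]

```text
t: 27.55
tool_pos: [0.4451, 0.3183, 0.0476]
ee_rot: [-3.141, 0.0, 1.763]
force: [-0.8, 0.1, -3.4]
grip_width: 0.0501
gripper_force: 25.0
```

Emit:
arm_command:
  motion:
    - [0,0,-0.001,0,1]
    - [0,0,-0.001,0,1]
    - [0,0,-0.001,0,1]

```text
t: 27.85
tool_pos: [0.4452, 0.3184, 0.0475]
ee_rot: [3.141, -0.0, 1.763]
force: [-2.4, -0.7, 1.7]
grip_width: 0.0499
gripper_force: 25.0
```

Emit:
arm_command:
  motion:
    - [0,0,0,0,-0.2]
    - [0,0,0,0,-0.5]
    - [0,0,0,0,-1]
    - [0,0,0,0,-1]
    - [0,0,0,0,-1]
    - [0,0,0.03,0,-1]
    - [0,0,0.09,0,-1]
    - [0,0,0.15,0,-1]

```text
t: 28.65
tool_pos: [0.4445, 0.3179, 0.1673]
ee_rot: [-3.139, 0.001, 1.763]
force: [1.3, 0.4, 0.2]
grip_width: 0.0879
gripper_force: 0.0
```

Emit:
arm_command:
  motion:
    - [0,-0.05,0.05,0,-1]
    - [0,-0.1,0.1,0,-1]
    - [0,-0.16,0.1,0,-1]
    - [0,-0.22,0.1,0,-1]
    - [0,-0.28,0.1,0,-1]
    - [0,-0.34,0.1,0,-1]
    - [0,-0.4,0.1,0,-1]
    - [0,-0.4,0.1,0,-1]

```text
t: 29.45
tool_pos: [0.4449, -0.007, 0.2471]
ee_rot: [-3.142, 0.002, 1.754]
force: [0.3, 1.7, -0.8]
grip_width: 0.0877
gripper_force: 0.0
```

Run:
```python
from h import *
p,d=env.capture("side"); q,D=env.capture("top")
cv2.imwrite("pics/c7.png",np.vstack([cv2.resize(p[130:340,130:400],None,fx=2.1,fy=2.1)[:441],cv2.resize(q[155:270,150:420],None,fx=2.1,fy=2.1)])[:600])
W,_=world("top",D)
for n,x,y,h in (('slim',.450,-.301,.099),('std',.616,-.291,.099),('double',.628,.275,.099),('long',.445,.318,.074)):
    m=(abs(W[...,0]-x)<.1)&(abs(W[...,1]-y)<.1)&(abs(W[...,2]-h)<.012)
    if m.any():
        vv,uu=np.nonzero(m); print(n,m.sum(),np.median(W[m][:,2]).round(4),W[m][:,2].std().round(4),*rect(cast('top',np.c_[uu,vv],h)))
```

```text
slim 191 0.099 0.0034 [ 448.6 -298.1] [21.2 70.1] 1.1
std 322 0.0984 0.0034 [ 614.2 -288.8] [40.5 73.2] 1.1
double 472 0.0993 0.0032 [626.5 273.1] [64.5 71.2] 16.3
long 697 0.0747 0.0031 [444.4 317.2] [ 51.  131.9] 11.1
```

View pics/c7.png

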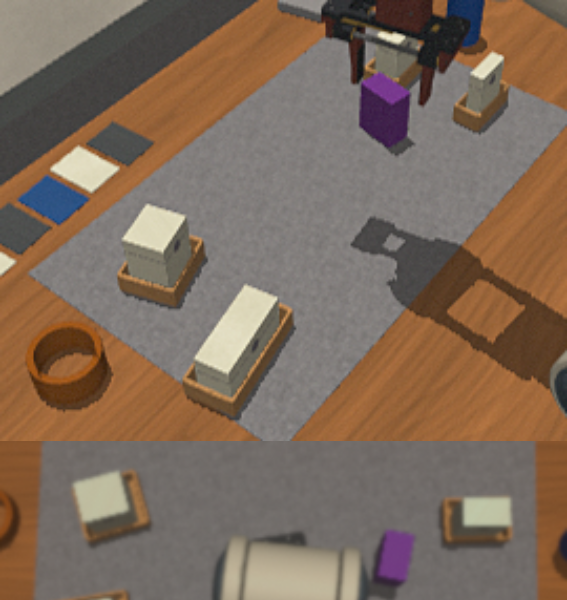

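All four boxes stand in their cartons (155,250; 240,340; 390,60; 480,90). Their tops measure 99 and 74 mm, so each rests flat on its carton floor. The purple box, tape and bottle are unmoved.

```bash
python3 -c "
from cell import env
print(env.close_job())"
```

```text
the job is handed in; nothing more can be done
None
```

All four white boxes stand upright in their matching cartons, each resting on the carton floor; the bottle, tape roll and purple box were left alone, and the job is handed in at about 30 s.

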